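Slide the open retaining clip onto the lamp stem

ROBOT

A 6-joint arm with a two-finger parallel gripper is mounted at the origin on the work surface. World frame = base frame: x ahead of the robot, y to its left, z up, the work surface at z = 0. Lengths are in mm, angles in rad, forces in N, time in s.
With the tool pointing down it reaches from about 325 to 775 mm from the base axis. Payload 5.5 kg.
Tool frame: the origin (TCP) lies between the finger pads; the fingertips stand env.nose_length ahead of it and the grasp point (between the pads) is the TCP (env.nose_length is the distance from the TCP to the fingertips, in mm); z points along the fingers, y is the line along which they close (so a half turn about z gives the same grasp; the last joint's range is limited). The gripper opens to 85 mm and grips with 20 to 120 N. Pads are 22 mm wide; open, the fingers measure 114 mm over their backs; the gripper's body (76 mm by 85 mm) begins 54 mm behind the grasp point. The pads swing forward as they close: fully open they stand 13 mm farther back than shut.
Start: joints at [1.112, 0.091, 1.231, -0, 1.82, -0.057], TCP at [234.651, 552.228, 250.275] pointing down, gripper open.
Joint ranges: [-2.87, 2.87], [-0.86, 2.18], [0.17, 2.46], [-1.51, 4.65], [0.06, 2.69], [-2.65, 2.65]. Speed limits (rad/s): [2.57, 2.57, 3.01, 3.14, 3.14, 3.14].

INTERFACE

Orientations are given as a rotation vector (axis times angle).
In Python, from cell import env gives the robot as it stands. Calls block until the motion is done:
- env.move_pose(position, orientation): joint-space move of the TCP to a pose.
- env.move_linear(position, velocity=150, rotation=None, threshold=None): straight line of the TCP; rotation=None keeps the orientation; velocity is the mean speed in mm/s. With threshold (N) it stops when the force on the tool has changed by that much, and returns True; else False.
- env.set_joints(angles): joint-space move.
- env.let_go() and env.gripper_close(): open the fingers fully, or close them until they stop; the grip force is fixed at half the most.
- env.dwell(seconds).
- env.ik(position, orientation): joint angles nearest the present ones, or None.
- env.get_state(): the state.
- env.snapshot(name): name is "scene" or "top" or "wrist"; returns the picture (384x512x3 uint8, blue, green, red); there is no depth.
- env.calibration(name): a dict with "fov_y" (degrees; the focal length in pixels is half the picture's height over the tangent of half this angle, whatever the lens; pixels are square), "cx", "cy" (the principal point, pixels), "xyz" and "attitude" of the camera in the world. Camera axes: x right, y down, z forward; pixel columns grow to the right and rows downward; lengths in mm; the calibration is good to about 2 mm. A picture is of the moment at which its call begins: read the wrist's pose just before it. calibration takes no time and is no camera call; for the wrist camera it gives the pose at the moment of the call.
A pose or a line that the arm cannot do raises env.IKError and nothing moves.
- env.hand_in(): hands the job in; it is judged then, once.
The state is a dict: "clock": time; "q": joint angles; "qvel": joint speeds; "tau": joint torques, N m; "tcp_pos": TCP position; "tool_rot": TCP orientation; "wrist_force": force on the tool from outside, world axes, zero at the start; "moment": the same for the moment, N m; "grip_width": finger opening in mm; "finger_force": force on a finger pad.
Only numpy, scipy, OpenCV 4.12 (cv2) and the standard library are available. Lean on these libraries where they do the work, as an engineer would, in place of code of your own. Each camera call takes 0.05 s, during which the arm holds its last target. There are 200 camera calls.

TASK

Pick up the larger open C-shaped steel clip by its upright tab and slide it flat over the top of the lamp neck, gap first, under the sprung collar and onto the stem, until the collar has dropped in behind the clip's two ridges and the clip bears on the stem. Press it home with about 12 N, never more than 18 N, then let go and leave it lying flat there. Leave the smaller clip, the tape roll, the tube and the screwdriver where they are.

Things in the scene. Friction and masses are not known exactly. Their poses are not given: they have to be found in the camera images.
- clip: the larger clip: flat bare-steel C plate 4.5 mm thick with an upright grip tab on its back, lying flat. Origin at the underside, mid-bore; x points out of the gap (the way it slides on), z up. Bore 19 mm, C 39 mm wide, gap 18 mm, flaring at the tips (x = +24 mm). A ridge across each prong at x = 12.5 to 18 mm makes it 7 mm thick. Ends at x = -57 mm. 60 to 130 g. Swaps places with small_clip
- clip_tab (a point): a point in the larger clip's grip tab, at (-45, 0, 30) mm in the clip's frame. The tab is 24 mm long along x, 12 mm thick along y, and its top is 40 mm above the clip's underside: pinch it across y from above
- clip_seat (a point): point on the larger clip's underside at (-1.5, 0, 0) mm in the clip's frame: it lies on the axis of the stem's rod when the back of the bore touches the rod
- neck: fixed spun-aluminium lamp neck, a cone on a 170 mm square steel plate. Origin at the bench under its axis, z up. Its flat round top is 124 mm across, 60 mm above the bench. A brass post 14 mm thick, 18 mm high stands on the top at x = +53 mm, so the clip comes in from the open -x side, its x along the neck's x (within about 0.3 rad)
- stem_foot (a point): centre of the neck's flat top, 60 mm above the bench; axes as the neck's
- stem: the stem: a steel rod 16 mm across, 50 mm high, with collar, spring and a 26 mm nut, held in a slot along the neck's x. The pose given is the slot's middle, at stem_foot: the rod stands up to 11 mm either way of it along x, which is not measured and must be felt (or seen). It stays put under the forces of the job. Pressing the clip on it gives 3 to 20 N per mm
- collar (a joint): lift (m) of the sprung ring round the rod, 0 at rest. At rest its flat underside, 23 mm across, is 3.5 mm above the neck's top; it flares as a 30 degree cone to 41 mm across, so the clip's front wedges it up. It bears down with 1.5 N plus 0.3 N per mm. It reads 0.0035 on the clip's ridges and drops to 0.001 behind them when home. Wedging takes 4 to 12 N of push, sliding on 2 to 6 N
- small_clip: a smaller open clip of the same make, its C about 24 mm wide and its gap 11 mm, too small for the stem, same grip tab; leave it. Origin and axes as the larger clip's
- tape: roll of grey tape lying flat, 90 mm across, 22 mm high; origin under its centre
- tube: aluminium tube standing upright, 38 mm across at its foot, 112 mm high; origin under its centre
- driver: black-handled screwdriver lying on the bench; origin under its middle
Not all that is in view belongs to the job. What is shaped like the neck but orange or pink is not meant. What is shaped like the clip but red is not meant.

How it is judged (in metres and radians):
On the way, in this order (a step that is already met when the one before it is completed fails the run):
1. the clip's ridges have been slid under the collar, lifting it (value of joint collar above 0.0025 m and horizontal distance between clip_seat and stem_foot below 0.038 m and z of clip_seat in the frame of stem_foot below 0.004 m).
2. the collar has dropped in behind the ridges and the clip is pressed home on the stem with at least 7 N for 0.2 s (y of clip_seat in the frame of stem_foot between -0.004 and 0.004 m and x of clip_seat in the frame of stem_foot between -0.016 and 0.016 m and z of clip_seat in the frame of stem_foot between -0.002 and 0.002 m and value of joint collar between 0.0003 and 0.0018 m and contact force between clip and stem above 7 N), for 0.2 s.
At the end, for the whole second after the job is handed in: the larger clip is round the stem's rod (clip_seat within 16 mm along and 4 mm across the slot from its middle), flat on the neck (within 2 mm and 0.05 rad), the collar dropped in behind its ridges (lift 0.3 to 1.8 mm), released and at rest (y of clip_seat in the frame of stem_foot between -0.004 and 0.004 m and x of clip_seat in the frame of stem_foot between -0.016 and 0.016 m and z of clip_seat in the frame of stem_foot between -0.002 and 0.002 m and value of joint collar between 0.0003 and 0.0018 m and angle between clip's own z axis and vertical below 0.05 rad and linear speed of clip below 0.01 m/s); the robot touches nothing.
It fails at once if the clip was pushed against the stem and its collar with more than 18 N (contact force between clip and stem above 18 N).
It fails at once if the smaller clip, tape roll, tube or screwdriver was moved more than 20 mm (distance of any of small_clip, tape, tube, driver from where it was at the start of the episode above 0.02 m).
It also fails if it takes over 70 s, if anything falls off the work surface, if the arm or the gripper's body presses on something with over 40 N, if the wrist force passes 120 N, or if a joint passes its speed limit or range.

## Working session

There is one attempt and no reset: what is moved stays moved. The work goes in short steps, each a Python script; the robot and the scene stay as the last script left them, time stands still between calls to the robot, and variables do not carry over. Pictures are saved under pics/ and viewed, at most 10 in all, crops included, and the job is handed in when it is done.

```bash
mkdir -p pics; ls
python3 - <<'E'
from cell import env
import cv2,numpy as np
for n in("scene","top"):
    im=env.snapshot(n); cv2.imwrite(f"pics/{n}0.png",im); print(n,env.calibration(n))
print(env.nose_length,env.get_state())
E
```

```text
pics
scene {'fov_y': 46.542592114014255, 'cx': 261.56978594601225, 'cy': 189.4128482582214, 'xyz': array([1302.33367009, -311.99147679,  738.21321032]), 'attitude': array([-1.92421897, -1.27283836,  0.60550304])}
top {'fov_y': 42.02924983182146, 'cx': 248.6458195320669, 'cy': 193.33780754091285, 'xyz': array([ 387.70260119,   54.99190949, 1696.32740533]), 'attitude': array([-2.20785335,  2.18650983, -0.08816933])}
19.0 {'clock': 0.1, 'q': array([ 1.11229293e+00,  9.17770701e-02,  1.23178071e+00, -2.34673919e-05,
        1.81982078e+00, -5.67122327e-02]), 'qvel': array([-0.00062112, -0.00082553, -0.00332449, -0.00056442,  0.00096916,
        0.00171017]), 'tau': array([ 2.20735870e-03, -4.60213709e+01, -4.19220722e+01,  4.16600685e-06,
        1.05889264e-02, -2.41023321e-05]), 'tcp_pos': array([234.553162  , 552.00317649, 249.25920907]), 'tool_rot': array([-6.26817561e-01, -3.07798251e+00,  2.72144331e-03]), 'wrist_force': array([-0.55422978, -0.17350035,  0.93459385]), 'moment': array([-0.0247834 , -0.00917968,  0.0031418 ]), 'finger_force': 0.0, 'grip_width': 85.59023777604507}
```

View pics/scene0.png

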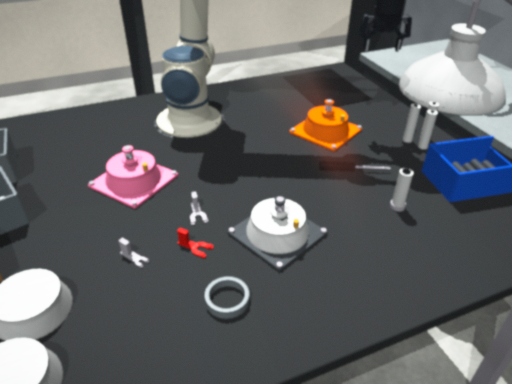

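View pics/top0.png

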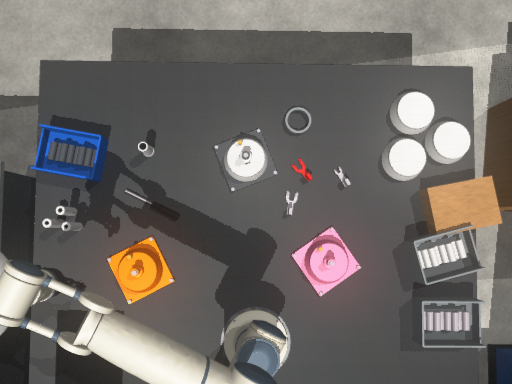

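The top view shows two bare-steel clips, at (291,203) and (342,177), and a red one at (302,170) that is not meant. The white neck on its steel plate is at (246,157), with the brass post near (238,141). The orange and pink necks are decoys. I'll enlarge both steel clips and cast rays for rough positions.

```bash
cat > h.py <<'E'
from cell import env
import cv2,numpy as np
from scipy.spatial.transform import Rotation as R
def cast(c,uv,z):
    f=192/np.tan(np.radians(c["fov_y"]/2)); uv=np.atleast_2d(uv).astype(float)
    d=np.c_[(uv[:,0]-c["cx"])/f,(uv[:,1]-c["cy"])/f,np.ones(len(uv))]@R.from_rotvec(c["attitude"]).as_matrix().T
    o=np.array(c["xyz"]); return o+d*((z-o[2])/d[:,2])[:,None]
def proj(c,p):
    f=192/np.tan(np.radians(c["fov_y"]/2))
    q=(np.atleast_2d(p)-c["xyz"])@R.from_rotvec(c["attitude"]).as_matrix()
    return np.c_[q[:,0]/q[:,2]*f+c["cx"],q[:,1]/q[:,2]*f+c["cy"]]
def down(yaw): # tool z down, tool x at yaw in world
    return (R.from_euler('z',yaw)*R.from_euler('x',np.pi)).as_rotvec()
E
python3 - <<'E'
from h import *
t=env.calibration("top")
print(cast(t,[[291,203],[342,177],[302,170]],5),cast(t,[[246,157],[238,141]],60),cast(t,[[297,120],[147,149],[155,205]],10))
im=cv2.imread("pics/top0.png"); s=cv2.imread("pics/scene0.png")
a=cv2.resize(im[155:225,275:365],(720,560)[:2],interpolation=cv2.INTER_CUBIC)[:,:]
a=cv2.resize(im[155:225,275:365],(385,300),interpolation=cv2.INTER_CUBIC)
b=cv2.resize(s[180:275,110:232],(385,300),interpolation=cv2.INTER_CUBIC)
cv2.imwrite("pics/cand.png",np.hstack([a,b]))
c=env.calibration("wrist"); st=env.get_state(); Rt=R.from_rotvec(st["tool_rot"]).as_matrix()
print("cam in tool",Rt.T@(c["xyz"]-st["tcp_pos"]),"\n",Rt.T@R.from_rotvec(c["attitude"]).as_matrix(),c["fov_y"],Rt)
E
```

```text
[[ 463.96987735 -116.85829169    5.        ]
 [ 554.41067198 -290.66454404    5.        ]
 [ 576.88474239 -153.97322246    5.        ]] [[611.75066785  37.85405621  60.        ]
 [664.62487726  64.77391003  60.        ]] [[ 747.93554874 -135.81670866   10.        ]
 [ 642.02459511  373.05992775   10.        ]
 [ 452.45789448  342.04658066   10.        ]]
cam in tool [  66.65464904   -0.18131215 -122.7607965 ] 
 [[ 7.20532694e-05 -9.64614317e-01 -2.63664965e-01]
 [ 9.99999487e-01  3.35842253e-04 -9.55398125e-04]
 [ 1.01014055e-03 -2.63664761e-01  9.64613847e-01]] 65.20052384929203 [[-9.20359721e-01  3.91072105e-01 -7.70055672e-04]
 [ 3.91072855e-01  9.20358313e-01 -1.61150944e-03]
 [ 7.85107518e-05 -1.78431625e-03 -9.99998405e-01]]
```

View pics/cand.png

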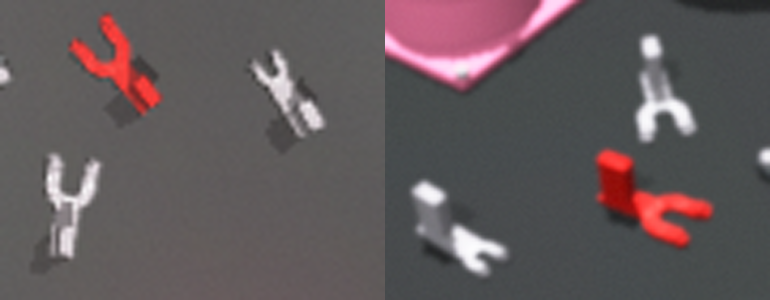

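The steel clip at (291,203) top and (197,208) scene has the wider C. The one at (342,177) is visibly narrower. I'll confirm this up close with the wrist camera, then look at the neck.

Run:
```python
from h import *
import pickle
D={}
def look(n,p,yaw):
    env.move_pose(p,down(yaw)); env.dwell(0.3)
    c=env.calibration("wrist"); im=env.snapshot("wrist"); cv2.imwrite(f"pics/{n}.png",im); D[n]=c; print(n,env.get_state()["tcp_pos"],env.get_state()["q"])
look("neckA",[590,35,260],np.pi)
look("neckB",[590,75,260],np.pi)
look("clipA",[455,-117,150],np.pi)
pickle.dump(D,open("D.pkl","wb"))
cv2.imwrite("pics/v1.png",np.hstack([cv2.resize(cv2.imread(f"pics/{n}.png"),(400,300),interpolation=cv2.INTER_AREA) for n in("clipA","neckA")]))
print(env.get_state()["clock"])
```

```text
neckA [589.98250654  35.29510239 260.01885856] [ 2.19738887e-03  6.89676141e-02  1.23674759e+00 -4.51829337e-06
  1.83586880e+00 -1.56908388e+00]
neckB [590.04211219  74.4035383  260.01264124] [ 6.82879493e-02  7.89402967e-02  1.22629945e+00 -1.00934169e-04
  1.83632967e+00 -1.50167009e+00]
clipA [ 455.46233338 -116.59765045  150.24176211] [-3.23024104e-01 -2.61206841e-01  1.74007155e+00  3.99885875e-05
  1.66240637e+00 -1.89483652e+00]
4.6917
```

View pics/v1.png

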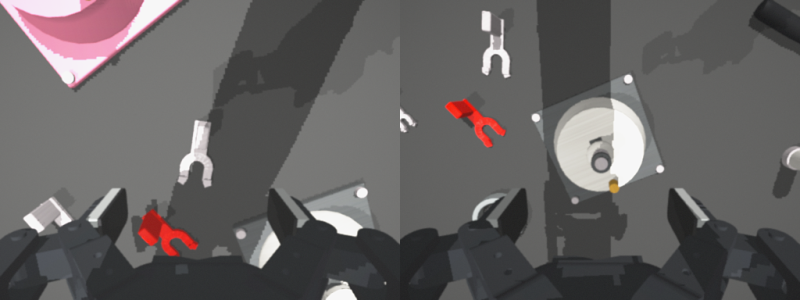

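clipA shows the chosen clip at about (197,155), that is (252,198) at full size, with its gap pointing down (+x world). neckA shows the neck disc near (600,143), the nut at (601,158) and the brass post at (614,186). Next I'll enlarge both to check size and mask.

Run:
```python
from h import *
import pickle
D=pickle.load(open("D.pkl","rb"))
a=cv2.imread("pics/clipA.png"); b=cv2.imread("pics/neckA.png")
def cont(im,m,lo,roi):
    z=np.zeros_like(m);x0,y0,x1,y1=roi;z[y0:y1,x0:x1]=m[y0:y1,x0:x1]
    cs,_=cv2.findContours(z,cv2.RETR_EXTERNAL,cv2.CHAIN_APPROX_NONE)
    return max(cs,key=cv2.contourArea)
g=cv2.cvtColor(a,cv2.COLOR_BGR2GRAY)
c=cont(a,(g>110).astype(np.uint8),0,(215,145,290,250)).reshape(-1,2)
w=cast(D["clipA"],c,4.5); print("clip mm bbox",w.min(0),w.max(0),cv2.minAreaRect(w[:,:2].astype(np.float32)))
hs=cv2.cvtColor(b,cv2.COLOR_BGR2HSV)
for n in("neckA","neckB"):
    im=cv2.imread(f"pics/{n}.png");h=cv2.cvtColor(im,cv2.COLOR_BGR2HSV)
    br=cv2.inRange(h,(10,100,60),(30,255,255)); ys,xs=np.nonzero(br); print(n,"brass",len(xs),xs.mean(),ys.mean(),xs.min(),xs.max(),ys.min(),ys.max(),cast(D[n],[xs.mean(),ys.mean()],72))
u=cv2.resize(a[140:255,205:300],(380,460),interpolation=cv2.INTER_CUBIC)
v=cv2.resize(b[90:265,165:330],(420,460)[:2],interpolation=cv2.INTER_CUBIC)
cv2.imwrite("pics/v2.png",np.hstack([u,v]))
```

```text
clip mm bbox [ 416.65198759 -153.35430206    4.5       ] [517.41450445 -98.31288831   4.5       ] ((467.18536376953125, -124.75548553466797), (54.000083923339844, 102.212646484375), 88.19220733642578)
neckA brass 178 273.314606741573 238.53932584269663 268 280 230 246 [[659.0055419   58.43712277  72.        ]]
neckB brass 182 239.0164835164835 238.52197802197801 233 245 230 247 [[659.09945363  58.8688724   72.        ]]
```

View pics/v2.png

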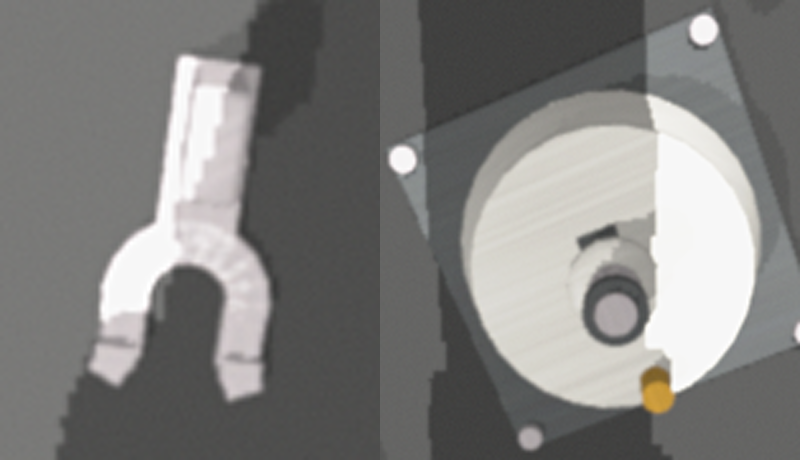

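The clip's C is about 42 px wide, roughly 38 mm at this range. That confirms it is the larger clip, with its gap facing world +x and its yaw slightly negative. The neck's disc, slot, nut, post and corner screws are all clear. Now I'll get the numbers.

Run:
```python
from h import *
import pickle
from scipy.optimize import least_squares
D=pickle.load(open("D.pkl","rb"))
a=cv2.imread("pics/clipA.png"); g=cv2.cvtColor(a,cv2.COLOR_BGR2GRAY)
m=np.zeros_like(g); m[150:245,224:276]=(g[150:245,224:276]>140)*255
cs,_=cv2.findContours(m,cv2.RETR_EXTERNAL,cv2.CHAIN_APPROX_NONE); c=max(cs,key=cv2.contourArea).reshape(-1,2)
print("clip bbox px",c.min(0),c.max(0),cv2.contourArea(c))
w=cast(D["clipA"],c,4.5)[:,:2]
# outer arc of C: radius 19.5, back half
def sel(c0): 
    d=np.linalg.norm(w-c0,axis=1); return w[(abs(d-19.5)<3)&(w[:,0]<c0[0]+8)]
c0=cast(D["clipA"],[[205+186/4,140+305/4]],4.5)[0,:2]
for _ in range(4):
    p=sel(c0); c0=least_squares(lambda q:np.linalg.norm(p-q,axis=1)-19.5,c0,loss="soft_l1").x
print("bore",c0,len(p))
st=w[(w[:,0]<c0[0]-24)&(w[:,0]>c0[0]-50)]
vx,vy,x0,y0=cv2.fitLine(st.astype(np.float32),cv2.DIST_L2,0,.01,.01).ravel(); print("stem dir",np.arctan(vy/vx),x0,y0)
for n in("neckA","neckB"):
    im=cv2.imread(f"pics/{n}.png"); h=cv2.cvtColor(im,cv2.COLOR_BGR2HSV); cal=D[n]
    ys=np.nonzero(cv2.inRange(h,(10,100,60),(30,255,255)))
    g=cv2.cvtColor(im,cv2.COLOR_BGR2GRAY)
    # disc rim: radial edge search in world at z=60
    cen=np.array([611.7,38.])
    for it in range(5):
        th=np.radians(np.arange(0,360,3)); P=[]
        for t in th:
            r=np.arange(54,72,.4); uv=proj(cal,np.c_[cen[0]+r*np.cos(t),cen[1]+r*np.sin(t),0*r+60]).astype(np.float32)
            s=cv2.remap(g,uv[:,0].reshape(1,-1),uv[:,1].reshape(1,-1),cv2.INTER_LINEAR).ravel().astype(float)
            d=s[4:]-s[:-4]; i=d.argmin(); 
            if d[i]<-25: P.append(cen+(r[i]+.8)*np.array([np.cos(t),np.sin(t)]))
        P=np.array(P); f=least_squares(lambda q:np.linalg.norm(P-q[:2],axis=1)-q[2],[*cen,62],loss="soft_l1"); cen=f.x[:2]
    print(n,"disc",f.x,len(P),"rms",np.sqrt(np.mean(f.fun**2)))
    pu=[np.mean(ys[1]),np.mean(ys[0])]; post=cast(cal,pu,74)[0]; print("post",post, "yaw",np.arctan2(*(post[:2]-cen)[::-1]),np.linalg.norm(post[:2]-cen))
    # screws
    cc=cv2.connectedComponentsWithStats((g>150).astype(np.uint8)); 
    b=[cc[3][i] for i in range(1,cc[0]) if 20<cc[2][i,4]<140]
    print("blobs",[(x.round(0),cast(cal,x,8)[0,:2].round(0)) for x in b])
    # nut: dark ring
    uv=proj(cal,[[*cen,110]])[0].round().astype(int); roi=g[uv[1]-25:uv[1]+25,uv[0]-25:uv[0]+25]
    cc=cv2.connectedComponentsWithStats((roi<95).astype(np.uint8)); k=max(range(1,cc[0]),key=lambda i:cc[2][i,4]); q=cc[2][k]
    pc=[uv[0]-25+q[0]+(q[2]-1)/2,uv[1]-25+q[1]+(q[3]-1)/2]; print("nut",q,pc,cast(cal,pc,105)[0])
```

```text
clip bbox px [227 153] [271 239] 1717.0
bore [ 481.10020909 -118.6768783 ] 59
stem dir -1.046569 443.3252 -113.08201
neckA disc [609.61046964  38.96039887  62.65665674] 113 rms 3.278539531162743
post [658.13178807  58.28714     74.        ] yaw 0.37905245242341634 52.22873983851346
blobs [(array([292., 101.]), array([510.,  82.])), (array([173., 150.]), array([568., -63.])), (array([332., 216.]), array([654., 140.])), (array([224., 256.]), array([713.,  -4.]))]
nut [ 13  12  25  27 250] [np.float64(257.0), np.float64(207.0)] [611.56956987  39.50589119 105.        ]
neckB disc [610.12100752  38.903443    62.06304936] 115 rms 2.3591926960633427
post [658.22559797  58.96732257  74.        ] yaw 0.3951506411368229 52.12111746152125
blobs [(array([507.,  56.]), array([461., 366.])), (array([258., 101.]), array([510.,  81.])), (array([142., 150.]), array([568., -64.])), (array([302., 216.]), array([654., 140.])), (array([195., 256.]), array([714.,  -5.]))]
nut [ 14  12  26  27 243] [np.float64(217.5), np.float64(207.0)] [611.64515284  40.03002466 105.        ]
```

Both views agree on the neck: centre (610.5, 38.9), yaw 0.385 from the screws (0.39 from the post). The nut places the rod about 1.5 mm along +x. The clip's bore is at (481, -118.7) with yaw about -0.14. Now the grasp.

Run:
```python
from h import *
y=-0.143; b=np.array([481.1,-118.7]); t=b-45*np.array([np.cos(y),np.sin(y)]); rot=down(np.pi+y)
env.move_pose([*t,110],rot); env.move_linear([*t,31],velocity=80,threshold=8)
print(env.get_state()["tcp_pos"])
env.gripper_close(); s=env.get_state(); print(s["grip_width"],s["finger_force"],s["tcp_pos"],s["wrist_force"])
env.move_linear([*t,170],velocity=120)
ny=.385; d=np.array([np.cos(ny),np.sin(ny)]); N=np.array([610.5,38.9])
p=N+d*(-62-45)
env.move_pose([*p,170],down(np.pi+ny)); env.dwell(.2)
s=env.get_state(); print(s["grip_width"],s["tcp_pos"],p,s["wrist_force"],s["clock"],s["q"])
c=env.calibration("wrist"); im=env.snapshot("wrist"); cv2.imwrite("pics/held.png",im)
import pickle; pickle.dump(c,open("held.pkl","wb"))
sc=env.snapshot("scene"); cv2.imwrite("pics/held2.png",np.hstack([cv2.resize(im,(400,300),interpolation=cv2.INTER_AREA),cv2.resize(sc[150:285,180:360],(400,300),interpolation=cv2.INTER_CUBIC)]))
```

```text
[ 437.01640904 -112.43019388   31.71315584]
11.351224570217893 59.136019349098206 [ 436.68939641 -112.34384859   31.18504844] [-0.19170335  0.57107381  0.4796889 ]
11.890548123063661 [510.97728691  -2.21961109 169.97756817] [511.3325677   -1.28482763] [-0.00936687 -0.41792812 -1.52885966] 8.9 [-7.07770699e-02 -1.50715180e-01  1.60955933e+00 -2.46387332e-04
  1.68284235e+00 -2.02462714e+00]
```

View pics/held2.png

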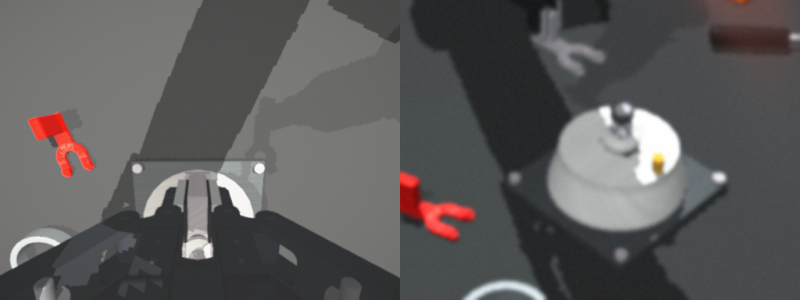

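The clip is held level, and its axis lines up with the midpoint of the two near screws (138,168) and (259,168). Next I lower it until it touches the neck top.

```bash
cat >> h.py <<'E'
ny=.385; d=np.array([np.cos(ny),np.sin(ny)]); lat=np.array([-d[1],d[0]]); N=np.array([610.5,38.9])
def S():
    s=env.get_state(); p=s["tcp_pos"]; f=s["wrist_force"]
    return (p[:2]-N)@d+45,(p[:2]-N)@lat,p[2],f[:2]@d,f[:2]@lat,f[2],s["clock"],s["grip_width"]
E
python3 - <<'E'
from h import *
import pickle
c=pickle.load(open("held.pkl","rb")); im=cv2.imread("pics/held.png"); g=cv2.cvtColor(im,cv2.COLOR_BGR2GRAY)
for x,y in((176,215),(331,215)):
    r=(g[y-9:y+10,x-9:x+10]>165); q=np.nonzero(r); uv=[x-9+q[1].mean(),y-9+q[0].mean()]; w=cast(c,uv,8)[0]; print("screw",uv,(w[:2]-N)@d,(w[:2]-N)@lat)
P=lambda x,z,l=0:[*(N+d*(x-45)+lat*l),z]
print(np.round(S(),2))
env.move_linear(P(-62,97),velocity=100); env.dwell(.3); print(np.round(S(),2))
print(env.move_linear(P(-62,87),velocity=8,threshold=3)); print(np.round(S(),2)); env.dwell(.2); print(np.round(S(),2))
E
```

```text
screw [np.float64(175.01818181818183), np.float64(215.46363636363637)] -75.2716075080396 -78.72951067809093
screw [np.float64(331.69871794871796), np.float64(215.03846153846155)] -75.44300292104647 78.26344263750174
[-6.2540e+01 -7.2000e-01  1.7017e+02 -7.3000e-01  8.0000e-02 -9.0000e-01
  9.0000e+00  1.0890e+01]
[-61.75  -0.12  97.57   0.1   -0.14  -0.57  10.18  10.83]
True
[-6.211e+01  5.000e-02  9.091e+01 -5.400e-01  1.100e-01  3.110e+00
  1.098e+01  1.119e+01]
[-6.215e+01  5.000e-02  9.085e+01 -7.900e-01  5.000e-01  6.300e+00
  1.118e+01  1.109e+01]
```

Contact came at TCP z 90.9, as predicted. Now I'll slide in while watching the forces.

Run:
```python
from h import *
P=lambda x,z,l=0:[*(N+d*(x-45)+lat*l),z]
Z=91.2
env.move_linear(P(-62,Z),velocity=10); env.dwell(.2); b=np.array(S()); print(np.round(b,2))
x=-62; log=[]
env.move_linear(P(-50,Z),velocity=20,threshold=9); x=-50
while x<-20:
    x+=1; env.move_linear(P(x,Z),velocity=12); s=np.array(S()); 
    print(x,np.round([s[0],s[1],s[2],*(s[3:6]-b[3:6]),s[6]],1))
    if -(s[3]-b[3])>12.5 or abs(s[4]-b[4])>8 or abs(s[5]-b[5])>15: print("stop");break
```

```text
[-6.202e+01  1.000e-02  9.114e+01  3.700e-01  3.400e-01  2.610e+00
  1.170e+01  1.122e+01]
-49 [-49.    0.   91.2  -2.6   0.3  -0.3  12.7]
-48 [-48.   -0.   91.2  -2.2  -0.8   0.1  13. ]
-47 [-46.9   0.   91.2  -1.9   0.3  -0.2  13.2]
-46 [-45.9   0.   91.2  -2.1  -0.1   0.2  13.4]
-45 [-44.9  -0.   91.2  -1.7   0.3   0.5  13.7]
-44 [-43.9   0.   91.2  -2.1   0.1  -0.5  14. ]
-43 [-42.9  -0.   91.2  -2.3   0.4  -0.6  14.2]
-42 [-41.9  -0.   91.2  -1.9  -1.4  -0.1  14.4]
-41 [-40.9  -0.   91.2  -1.9  -0.8  -0.6  14.7]
-40 [-39.9   0.   91.2  -2.4  -0.4  -0.2  15. ]
-39 [-38.9  -0.   91.2  -2.5   0.3  -0.8  15.2]
-38 [-37.9  -0.   91.2  -1.5   0.5   0.1  15.4]
-37 [-36.9   0.   91.2  -1.9  -1.    0.2  15.7]
-36 [-35.9  -0.   91.2  -1.9   0.1  -0.3  16. ]
-35 [-34.9  -0.   91.2  -1.7  -0.6  -0.4  16.2]
-34 [-33.9   0.   91.2  -1.8  -0.3  -0.7  16.4]
-33 [-32.9   0.   91.2  -1.6  -0.4  -0.6  16.7]
-32 [-31.9   0.   91.2  -2.   -0.8  -0.4  17. ]
-31 [-30.9  -0.   91.2  -2.3  -0.2  -2.4  17.2]
-30 [-30.    0.   91.2  -0.7   0.2  -0.1  17.4]
-29 [-29.2   0.   91.2  -4.1  -0.    1.2  17.7]
-28 [-28.6   0.   91.2  -7.2  -0.4   2.1  18. ]
-27 [-28.    0.   91.2  -8.6   0.6   2.6  18.2]
-26 [-27.2   0.   91.2  -8.9   0.6   3.9  18.4]
-25 [-26.   -0.   91.2  -9.1   0.8   3.3  18.7]
-24 [-25.   -0.   91.3  -8.5   0.3   3.7  19. ]
-23 [-24.1  -0.   91.2  -9.5   0.7   2.8  19.2]
-22 [-23.1  -0.   91.3  -9.7   0.8   3.   19.4]
-21 [-22.2  -0.   91.2  -8.8  -0.2   3.5  19.7]
-20 [-21.2  -0.   91.2  -9.7   0.    3.   20. ]
```

Run:
```python
from h import *
P=lambda x,z,l=0:[*(N+d*(x-45)+lat*l),z]
Z=91.2; b=np.array([0,0,0,.37,.34,2.61,0,0]); x=-20
while x<16:
    st=1 if x<-11 else .5
    x+=st; env.move_linear(P(x,Z),velocity=12); s=np.array(S()); f=s[3:6]-b[3:6]
    print(x,np.round([s[0],s[1],s[2],*f,s[6]],1))
    if -f[0]>12 or abs(f[1])>7 or abs(f[2])>15: print("stop");break
env.dwell(.2); s=np.array(S()); print(np.round(s,2))
```

```text
-19 [-19.4   0.1  91.2  -5.5   0.4   1.7  20.2]
-18 [-18.7   0.1  91.3  -6.3   0.1   2.2  20.4]
-17 [-17.8   0.1  91.3  -8.4   1.4   3.1  20.7]
-16 [-16.9   0.1  91.2  -7.7   1.1   3.4  21. ]
-15 [-15.9   0.1  91.3  -9.3   0.6   3.1  21.2]
-14 [-14.9   0.1  91.2  -8.6   0.6   3.5  21.4]
-13 [-13.9   0.   91.2  -7.8   1.1   2.6  21.7]
-12 [-12.9   0.   91.3  -8.1   0.5   2.6  22. ]
-11 [-11.8   0.1  91.2  -7.4   0.4   2.6  22.2]
-10.5 [-11.3   0.   91.2  -8.    0.8   2.9  22.4]
-10.0 [-10.9   0.   91.3  -7.9   0.6   2.   22.7]
-9.5 [-10.3   0.   91.3  -7.9   0.5   2.3  23. ]
-9.0 [-9.8  0.  91.2 -8.   1.1  2.9 23.2]
-8.5 [-9.3  0.  91.3 -8.3  1.6  2.5 23.4]
-8.0 [-8.8  0.  91.2 -8.1  1.1  2.5 23.7]
-7.5 [-8.3  0.  91.2 -7.3  0.   3.2 24. ]
-7.0 [-7.8  0.  91.2 -7.1  1.1  2.7 24.2]
-6.5 [-7.3  0.  91.2 -7.3  1.   1.8 24.4]
-6.0 [-6.7  0.1 91.2 -6.4  0.1  2.4 24.7]
-5.5 [-6.   0.  91.2 -5.9  0.8  3.  25. ]
-5.0 [-5.5  0.  91.2 -5.3 -0.2  2.  25.2]
-4.5 [-4.9  0.  91.2 -5.5 -0.4  1.1 25.4]
-4.0 [-4.4  0.  91.2 -5.3 -0.4  1.2 25.7]
-3.5 [-3.9  0.  91.2 -5.6  0.8  1.1 26. ]
-3.0 [-3.4  0.  91.2 -6.  -0.4  1.2 26.2]
-2.5 [-2.9 -0.  91.2 -6.3 -0.1  0.9 26.4]
-2.0 [-2.3 -0.  91.2 -5.4  0.2  1.  26.7]
-1.5 [-1.8  0.  91.2 -5.   0.3  1.2 27. ]
-1.0 [-1.3  0.  91.2 -5.6 -0.3  1.  27.2]
-0.5 [-0.8 -0.  91.2 -5.5  0.3  1.3 27.4]
0.0 [-0.3 -0.  91.2 -5.6  0.2  1.4 27.7]
0.5 [ 0.2 -0.  91.2 -5.5 -0.5  1.1 28. ]
1.0 [ 0.6 -0.  91.2 -5.2 -0.6  1.6 28.2]
1.5 [ 1.  -0.1 91.2 -6.3 -0.   1.  28.4]
2.0 [ 1.5 -0.  91.2 -6.2  0.3  2.1 28.7]
2.5 [ 2.  -0.1 91.2 -6.4  0.1  0.6 29. ]
3.0 [ 2.5 -0.  91.2 -6.4  0.6  2.3 29.2]
3.5 [ 2.9 -0.1 91.2 -7.9 -0.3  2.3 29.4]
4.0 [ 3.  -0.  91.2 -9.4  0.2  3.  29.7]
4.5 [  3.   -0.   91.3 -11.5   0.7   4.6  30. ]
5.0 [  3.1  -0.1  91.3 -13.6  -0.1   4.3  30.2]
stop
[ 3.070e+00 -8.000e-02  9.128e+01 -1.335e+01  1.070e+00  8.140e+00
  3.040e+01  1.086e+01]
```

The hard stop at origin x = 3.0 matches the rod seen at about +1.5, so the clip is seated. I'll add a small press, hold, relieve the preload, release and back off upward.

Run:
```python
from h import *
P=lambda x,z,l=0:[*(N+d*(x-45)+lat*l),z]
Z=91.2
env.move_linear(P(5.2,Z),velocity=8); 
for _ in range(4): env.dwell(.2); print(np.round(S(),2))
env.move_linear(P(3.4,Z),velocity=10); env.dwell(.2); print(np.round(S(),2))
env.let_go(); env.dwell(.2); print(np.round(S(),2))
env.move_linear(P(3.2,180),velocity=80)
env.move_linear(P(-60,230),velocity=150); env.dwell(.3)
im=env.snapshot("wrist"); sc=env.snapshot("scene"); print(np.round(S(),2))
cv2.imwrite("pics/fin.png",np.hstack([cv2.resize(im[100:300,130:390],(390,300),interpolation=cv2.INTER_CUBIC),cv2.resize(sc[180:275,220:342],(385,300),interpolation=cv2.INTER_CUBIC)]))
```

```text
[ 3.090e+00 -6.000e-02  9.127e+01 -1.367e+01  1.860e+00  1.020e+01
  3.085e+01  1.060e+01]
[ 3.090e+00 -7.000e-02  9.131e+01 -1.413e+01  1.450e+00  7.850e+00
  3.105e+01  1.094e+01]
[ 3.090e+00 -7.000e-02  9.131e+01 -1.423e+01  8.100e-01  8.130e+00
  3.125e+01  1.115e+01]
[ 3.070e+00 -6.000e-02  9.130e+01 -1.432e+01  1.680e+00  8.590e+00
  3.145e+01  1.107e+01]
[ 2.990e+00 -8.000e-02  9.121e+01 -5.980e+00  1.500e-01  4.750e+00
  3.198e+01  1.123e+01]
[ 3.410e+00 -1.000e-02  9.120e+01  4.600e-01  1.900e-01 -9.000e-02
  3.289e+01  8.572e+01]
[-5.9880e+01  8.0000e-02  2.2949e+02  2.5000e-01  9.0000e-02 -5.8000e-01
  3.5230e+01  8.5290e+01]
```

View pics/fin.png

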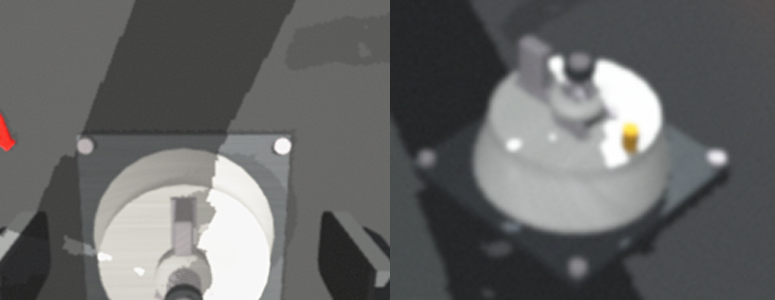

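The clip lies flat on the neck, around the stem, with the tab upright at (180,205) left and (535,65) right, and the ridges are beyond the collar. The gripper is clear, so I'm handing in.

```bash
python3 -c "
from cell import env
print(env.hand_in())"
```

```text
the job is handed in; nothing more can be done
None
```

I slid the larger clip onto the stem until it stopped on the rod and pressed it home with about 14 N at the wrist (an estimated 11 N on the stem), then released it lying flat and handed in at about 35 s; the collar's drop behind the ridges was inferred from where the clip stopped, not measured, and `hand_in` returned no verdict.

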